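# Gather glazed buttons in a tote corner and hold

### The job

Take the grey tote by its wooden grip, draw it towards you until it is fully out from under the low drying shelf, without banging it on the shelf, then lift it off the bench. Tilt it so that all five ceramic buttons slide into the tote's near corner (the end nearest you) on the side where the bowl stands, bunched together there, and finish while still holding the tote up by its grip, clearly tilted and still, clear of the bench and everything else. Leave the bowl, the jar and the clay pieces on the shelf where they are.

Things in the scene. Friction and masses are not known exactly. Their poses are not given: they have to be found in the camera images.
- tote: grey plastic open tote, 230 mm long (its x, away from the robot), 170 wide (its y, to the robot's left), walls 45 high, walls and floor 4 thick, 0.36 to 0.54 kg. Origin: centre of its underside. A rigid peaked handle stands over its middle: two steel straps rise from the side walls to a wooden grip. It hangs balanced below the grip. Its far end starts 35 to 70 mm deep under the shelf's board
- grip (a point): centre of the tote's wooden grip block, in the tote's frame at (0, 0, 135) mm. The block is 40 mm thick (tote's x), 64 mm long (tote's y), 26 mm high (122 to 148 mm above the tote's underside); fingers go one on either side in x. It starts 40 mm or more in front of the shelf board's edge. The straps, 24 mm wide, slope down from its ends
- near_left (a point): point inside the tote, on its floor, in the inner corner on the tote's left side (its +y side) at the end nearest the robot; in the tote's frame at (-111, 81, 4) mm
- near_right (a point): point inside the tote, on its floor, in the inner corner on the tote's right side (its -y side) at the end nearest the robot; in the tote's frame at (-111, -81, 4) mm
- far_left (a point): point on the tote: top of its outer corner at the far end, left side; in the tote's frame at (115, 85, 45) mm
- far_right (a point): point on the tote: top of its outer corner at the far end, right side; in the tote's frame at (115, -85, 45) mm
- shelf: low drying shelf, fixed on the bench: plywood board 200 mm deep (its x), 420 wide (its y), underside 75 and top 90 mm above the bench, on four 25 mm legs at x = +-75, y = +-185 mm. Origin: on the bench below the board's centre; its front edge (robot's side) is at x = -100 mm of its frame. Two clay pieces stand on it
- button0: glazed ceramic button, a loose stepped disc: 28 mm across and 7 mm high, with an 18 mm step 7 mm higher on top (14 mm in all), 20 g; one of five alike that lie spread over the tote's floor. Origin: centre of its underside. Slippery: it slides on the tote at a slope of 9 to 14 degrees, but buttons can jam in a row along a wall until rocked
- button1: glazed ceramic button, a loose stepped disc: 28 mm across and 7 mm high, with an 18 mm step 7 mm higher on top (14 mm in all), 20 g; one of five alike that lie spread over the tote's floor. Origin: centre of its underside. Slippery: it slides on the tote at a slope of 9 to 14 degrees, but buttons can jam in a row along a wall until rocked
- button2: glazed ceramic button, a loose stepped disc: 28 mm across and 7 mm high, with an 18 mm step 7 mm higher on top (14 mm in all), 20 g; one of five alike that lie spread over the tote's floor. Origin: centre of its underside. Slippery: it slides on the tote at a slope of 9 to 14 degrees, but buttons can jam in a row along a wall until rocked
- button3: glazed ceramic button, a loose stepped disc: 28 mm across and 7 mm high, with an 18 mm step 7 mm higher on top (14 mm in all), 20 g; one of five alike that lie spread over the tote's floor. Origin: centre of its underside. Slippery: it slides on the tote at a slope of 9 to 14 degrees, but buttons can jam in a row along a wall until rocked
- button4: glazed ceramic button, a loose stepped disc: 28 mm across and 7 mm high, with an 18 mm step 7 mm higher on top (14 mm in all), 20 g; one of five alike that lie spread over the tote's floor. Origin: centre of its underside. Slippery: it slides on the tote at a slope of 9 to 14 degrees, but buttons can jam in a row along a wall until rocked
- bowl: empty clay bowl, 110 mm across and 50 mm high, on the bench, either well to the left (y above 0.25 m) or well to the right (y below -0.25 m) of the tote. Origin: centre of its underside. It only shows the side; it is not to be touched
- jar: closed clay jar with a steel lid, 76 mm across, 100 mm high, on the bench on the side opposite the bowl; bystander. Origin: centre of its underside
- cone_a: raw clay cone, 72 mm across at its foot, 85 mm high, loose on the shelf board; bystander. Origin: centre of its underside
- cone_b: raw clay stepped ring, 100 mm across, 60 mm high, loose on the shelf board; bystander. Origin: centre of its underside

How it is judged:
By the outcome, as a careful person would: the job done as asked, in the order asked, and still so for the second after the job is handed in, while the arm keeps its last pose, push and grip.
It also fails if it takes over 53 s, if anything falls off the work surface, if the arm or the gripper's body presses on something with over 40 N, if the wrist force passes 120 N, or if a joint passes its speed limit or range.

### The arm

A 6-joint arm with a two-finger parallel gripper is mounted at the origin on the work surface. World frame = base frame: x ahead of the robot, y to its left, z up, the work surface at z = 0. Lengths are in m, angles in degrees, forces in N, time in s.
With the tool pointing down it reaches from about 0.25 to 0.725 m from the base axis. Payload 9.7 kg.
Tool frame: the origin (TCP) lies on the centre line of the jaws, within the pads' length; the fingertips stand 25 mm ahead of it and the grasp point (between the pads) lies 6 mm ahead of it; z points along the fingers, y is the line along which they close (so a half turn about z gives the same grasp; the last joint's range is limited). The gripper opens to 85 mm and grips with 20 to 120 N. Pads are 22 mm wide; open, the fingers measure 114 mm over their backs; the gripper's body (76 mm by 85 mm) begins 54 mm behind the grasp point. The pads swing forward as they close: fully open they stand 13 mm farther back than shut.
Start: joints at [75.287, 4.979, 10.078, 95.1, 0, 90], TCP at [0.14, 0.532, 0.256] pointing down, gripper open.
Joint ranges: [-179.16, 179.16], [-48.56, 103.87], [-65.8, 70.77], [-126.05, 130.52], [-82.76, 87.17], [-180, 180]. Speed limits (degrees/s): [127.2, 127.2, 147.25, 180, 180, 180].

### API

Orientations are given as [roll, pitch, yaw] about the fixed x, y, z axes, in that order (R = Rz(yaw) Ry(pitch) Rx(roll)).
In Python, from workcell import env gives the robot as it stands. The module is installed in compiled form; this text tells all that it offers.
- The arm moves only by the shell command python3 -m crank 'ROWS' [OPENING] [FORCE]. ROWS is JSON, one flat list of numbers, 4 for each row, row after row: the shift along the world's x, y, z in cm, then the turn about the world's z in degrees. In form: [x, y, z, spin, x, y, z, spin, ...]. A call has 1 to 8 rows; each row shifts and turns the commanded pose from where the row before left it; what a row does not reach is not made up. A row lasts 1/8 s, in which the tool goes at most 62.5 mm and 10.7 degrees, less where a joint would pass 70% of its speed; a pose out of reach is approached as far as the arm can. A call with a gripper value outside its range is refused whole. OPENING is the opening, from 0 (shut) to 1 (fully open), set as the call begins (- or left out, the last holds). The fingers move at their own pace and stop on an object; FORCE is the grip in N (left out, the last holds). Time passes only in rows, so rows that do not move let the fingers close. It gives the time, the measured TCP pose, the force, the opening and the grip force at its end, in the units of the state.
- env.get_obs(): the state, without advancing time (a new reading comes with each control period).
- env.capture(name): name is "scene" or "top" or "wrist"; returns the picture (384x512x3 uint8, red, green, blue); there is no depth.
- env.camera_params(name): a dict with "fx", "fy", "cx", "cy" (pixels), "R" (3x3) and "t" (3): a world point X has camera coordinates R X + t. Camera axes: x right, y down, z forward; pixel columns grow to the right and rows downward; lengths in m; the calibration is good to about 2 mm. The wrist camera is an equidistant fisheye: a pixel r from the principal point sees the ray r / f radians off the axis. A picture is of the moment at which its call begins: read the wrist's pose just before it. camera_params takes no time and is no camera call; for the wrist camera it gives the pose at the moment of the call.
- env.sign_off(): hands the job in; it is judged then, once.
The state is a dict: "time": time; "q": joint angles; "qd": joint speeds; "effort": joint torques, N m; "position": TCP position; "ee_rot": TCP orientation; "wrist_force": force on the tool from outside, world axes, zero at the start; "ft_torque": the same for the moment, N m; "opening": finger opening in m; "gripper_force": force on a finger pad.
Only numpy, scipy, OpenCV 4.12 (cv2) and the standard library are available. Lean on these libraries where they do the work, as an engineer would, in place of code of your own. Each camera call takes 0.05 s, during which the arm holds its last target. There are 200 camera calls.

## Working session

There is one attempt and no reset: what is moved stays moved. The work goes in short steps, Python scripts to look and compute and a shell command to move; the robot and the scene stay as the last step left them, time stands still between calls to the robot, and variables do not carry over. Pictures are saved under pics/ and viewed, at most 10 in all, crops included, and the job is handed in when it is done.

```bash
mkdir -p pics; cat > h.py <<'E'
import numpy as np, cv2
from workcell import env
def ray(cam,u,v,z):
    p=env.camera_params(cam); R=np.array(p["R"]);t=np.array(p["t"])
    d=R.T@np.array([(u-p["cx"])/p["fx"],(v-p["cy"])/p["fy"],1]); o=-R.T@t
    return o+d*(z-o[2])/d[2]
def proj(cam,X):
    p=env.camera_params(cam); c=np.array(p["R"])@np.array(X)+np.array(p["t"])
    return p["fx"]*c[0]/c[2]+p["cx"],p["fy"]*c[1]/c[2]+p["cy"]
def snap(cam,name):
    im=env.capture(cam); cv2.imwrite(f"pics/{name}.png",im[:,:,::-1]); return im
E
python3 - <<'E'
from h import *
a=snap("scene","s0");b=snap("top","t0")
cv2.imwrite("pics/both0.png",cv2.resize(np.vstack([a,b]),(800*512//1024*1,600))[:,:,::-1])
o=env.get_obs();print(o["time"],o["ee_rot"],o["wrist_force"])
for c in("scene","top"):
    p=env.camera_params(c);print(c,-np.array(p["R"]).T@p["t"],p["R"][2],p["fx"])
E
```

```text
0.1 [-1.79933395e+02  8.55114818e-04  1.65284061e+02] [-0.50665155  0.14576549 -0.92934584]
scene [ 1.15523806 -0.73230771  0.78969498] [-0.47921846  0.63637978 -0.6044588 ] 464.7956676063915
top [0.41515211 0.00615812 1.30883621] [ 0.14402486 -0.00109994 -0.98957346] 454.20503610501476
```

View pics/t0.png

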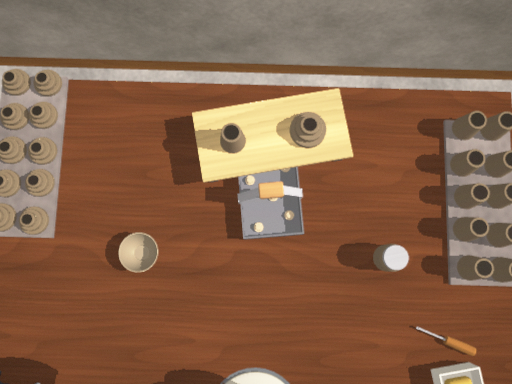

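View pics/s0.png

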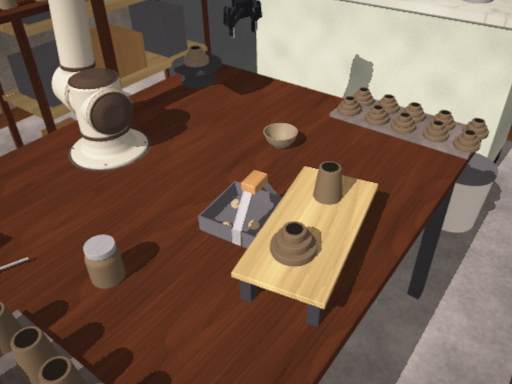

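```bash
python3 - <<'E'
from h import *
im=cv2.imread("pics/t0.png");hsv=cv2.cvtColor(im,cv2.COLOR_BGR2HSV)
m=cv2.inRange(hsv,(8,150,170),(20,255,255));m[:150]=0;m[220:]=0;m[:,:240]=0;m[:,310:]=0
c=max(cv2.findContours(m,0,1)[0],key=cv2.contourArea);r=cv2.minAreaRect(c);print(r)
print("grip",ray("top",*r[0],.148)); bx=[ray("top",*p,.148)[:2] for p in cv2.boxPoints(r)];print(np.round(bx,3))
sh=cv2.inRange(hsv,(18,60,150),(35,255,255));sh[:85]=0;sh[190:]=0;sh[:,:185]=0;sh[:,360:]=0
c=max(cv2.findContours(sh,0,1)[0],key=cv2.contourArea);r=cv2.minAreaRect(c)
print("shelf",np.round([ray("top",*p,.09)[:2] for p in cv2.boxPoints(r)],3))
for n,p in dict(nl=(243,239),nr=(303,234)).items(): print(n,ray("top",*p,.045))
print("bowl",ray("top",138,252,.05),"jar",ray("top",396,257,.1))
p=np.vstack([ray("top",243,239,.045),ray("top",303,234,.045)]);print(np.degrees(np.arctan2(*(p[0]-p[1])[[0,1]])))
print(env.get_obs()["position"])
cv2.imwrite("pics/crop1.png",cv2.resize(im[150:250,220:330],(770,700))[:600])
E
```

```text
Traceback (most recent call last):
ValueError: max() iterable argument is empty
```

```bash
cat > m.py <<'E'
from h import *
im=cv2.imread("pics/t0.png");hsv=cv2.cvtColor(im,cv2.COLOR_BGR2HSV)
print(im.shape,hsv[190,271],hsv[165,260])
m=cv2.inRange(hsv,(8,130,160),(20,255,255));m[:178]=0;m[205:]=0;m[:,:250]=0;m[:,300:]=0
c=max(cv2.findContours(m,0,1)[0],key=cv2.contourArea);r=cv2.minAreaRect(c);print(r)
print("grip",ray("top",*r[0],.148)); bx=[ray("top",*p,.148)[:2] for p in cv2.boxPoints(r)];print(np.round(bx,3))
sh=cv2.inRange(hsv,(18,60,150),(35,255,255));sh[:85]=0;sh[190:]=0;sh[:,:185]=0;sh[:,360:]=0
c=max(cv2.findContours(sh,0,1)[0],key=cv2.contourArea);r=cv2.minAreaRect(c)
print("shelf",np.round([ray("top",*p,.09)[:2] for p in cv2.boxPoints(r)],3))
p=np.vstack([ray("top",243,239,.045),ray("top",303,234,.045)]);print(p,np.degrees(np.arctan2(*(p[0]-p[1])[[0,1]])))
print("bowl",ray("top",138,252,.05),"jar",ray("top",396,257,.1))
print(env.get_obs()["position"])
cv2.imwrite("pics/crop1.png",cv2.resize(im[150:250,220:330],(660,600)))
E
python3 m.py
```

```text
(384, 512, 3) [ 18 121 245] [ 23  95 246]
((263.8653869628906, 196.17308044433594), (8.43299388885498, 2.7456259727478027), 11.309932708740234)
grip [ 0.58438977 -0.00837104  0.148     ]
[[ 0.583  0.003]
 [ 0.59   0.002]
 [ 0.586 -0.02 ]
 [ 0.579 -0.018]]
shelf [[ 0.824  0.201]
 [ 0.911 -0.217]
 [ 0.682 -0.255]
 [ 0.6    0.153]]
[[ 0.47781539  0.0451328   0.045     ]
 [ 0.49621896 -0.12110535  0.045     ]] -6.3172639877299614
bowl [0.43409289 0.33220526 0.05      ] jar [ 0.43875053 -0.36210168  0.1       ]
[0.13966659 0.53179764 0.25565797]
```

View pics/crop1.png

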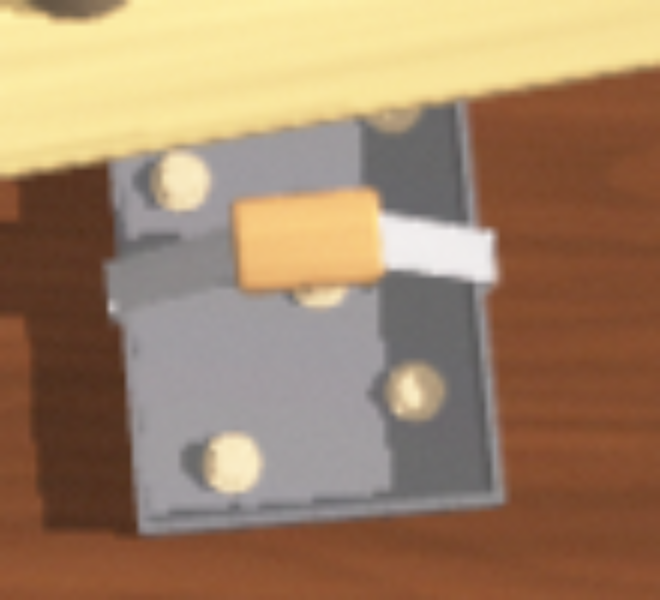

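Top view: the bowl (138,252) is on the left, so near_left is the target corner; the grip block is at about (271,190) → world (0.600, −0.027), tote yaw ≈ +6°. Moves only shift and spin, so first I check in free air how the tool behaves past its reach limit.

```bash
python3 -m crank '[0,0,6,0, 1,4,4,0, 1.5,6,0,0, 1.5,6,0,0, 1.5,6,0,0, 1.5,6,0,0, 1.5,6,0,0, 1.5,6,0,0]'; python3 -c "
from workcell import env;o=env.get_obs();print(o['q'],o['ee_rot'])"
```

```text
time: 1.1
position: [0.2058, 0.7996, 0.2771]
ee_rot: [172.7, -0.0, 165.3]
wrist_force: [-0.2, -0.2, -0.2]
opening: 0.0858
gripper_force: 0.0
[ 7.55691078e+01  4.77311882e+01  7.06898516e+01  1.05685075e+02
 -7.62811042e-03  9.02825052e+01] [ 1.72726462e+02 -2.82004673e-02  1.65287910e+02]
```

```bash
python3 -m crank '[1,4,4,0, 1,4,4,0, 1,4,4,0, 1,4,4,0]'; python3 -c "
from workcell import env;o=env.get_obs();print(o['q'],o['ee_rot'])"; python3 -m crank '[0,0,0,0, -1,-4,0,0, -1,-4,0,0, -1,-4,0,0]';python3 -c "
from workcell import env;o=env.get_obs();print(o['q'],o['ee_rot'])"
```

```text
time: 1.6
position: [0.2127, 0.8304, 0.3458]
ee_rot: [162.6, -0.1, 165.3]
wrist_force: [0.8, -0.9, -0.0]
opening: 0.0856
gripper_force: 0.0
[ 7.56411895e+01  4.37227272e+01  7.07574551e+01  9.96021045e+01
 -2.00198337e-02  9.03494847e+01] [ 1.62567569e+02 -8.55994762e-02  1.65301759e+02]
time: 2.1
position: [0.1861, 0.7239, 0.3436]
ee_rot: [162.9, -0.1, 165.3]
wrist_force: [0.5, 1.3, 1.2]
opening: 0.0855
gripper_force: 0.0
[ 7.55857457e+01  1.92641471e+01  3.47787353e+01  8.84515977e+01
 -1.54636006e-03  9.02981975e+01] [ 1.62937220e+02 -8.60193359e-02  1.65300220e+02]
```

The tool tilts outward at the reach limit, and the tilt stays after retracting. That gives me a way to tilt the tote. To get upright again I'll spin half a turn and push on the limit.

```bash
python3 -m crank '[-1,-4,0,-10, -1,-4,0,-10, -1,-4,0,-10, 0,0,0,-10, 0,0,0,-10, 0,0,0,-10, 0,0,0,-10, 0,0,0,-10]' | head -3; python3 -m crank '[0,0,0,-10, 0,0,0,-10, 0,0,0,-10, 0,0,0,-10, 0,0,0,-10, 0,0,0,-10, 0,0,0,-10, 0,0,0,-10]' | head -3;  python3 -m crank '[0,0,0,-10, 0,0,0,-10, 1,4,0,0, 1,4,0,0]' | head -3;python3 -c "
from workcell import env;o=env.get_obs();print(o['q'],o['ee_rot'])"
```

```text
time: 3.1
position: [0.1563, 0.6053, 0.3444]
ee_rot: [162.9, -0.1, 85.0]
time: 4.1
position: [0.4725, 0.4216, 0.3442]
ee_rot: [178.6, 0.6, 42.4]
time: 4.6
position: [0.5596, 0.4041, 0.3452]
ee_rot: [-176.3, 0.7, 34.5]
[ 34.45677634  33.76652598  57.23283865 114.16558961   3.65829719
 179.94440599] [-176.34102737    0.69572938   34.51226117]
```

```bash
cat > st.sh <<'E'
python3 -c "
from workcell import env;import numpy as np;from scipy.spatial.transform import Rotation as R
o=env.get_obs();a=o['ee_rot'];z=R.from_euler('xyz',a,degrees=True).as_matrix()
np.set_printoptions(precision=3,suppress=True)
print(round(o['time'],2),np.array(o['position']),'rpy',np.array(a),'toolz',z[:,2],'tooly',z[:,1],'q',np.array(o['q']),'F',np.array(o['wrist_force']),o['opening'],o['gripper_force'])"
E
python3 -m crank '[0,-6,0,8, 0,-6,0,8, 0,-6,0,8, 0,-6,0,8, 0,-6,0,8, 0,-6,0,8, 0,-4,0,7.5, 0,0,0,0]' >/dev/null; sh st.sh
```

```text
5.6 [0.559 0.002 0.345] rpy [-176.346    0.74    89.994] toolz [-0.064 -0.013 -0.998] tooly [ 0.998 -0.001 -0.064] q [  0.577  13.228  29.407 109.84   -0.701  90.629] F [ 1.168  0.806 -0.104] 0.08542516306243705 0.0
```

```bash
python3 -m crank '[5,0,0,0, 5,0,0,0, 5,0,0,0, 3,0,0,0]' >/dev/null; sh st.sh;  python3 -m crank '[2,0,0,0]' >/dev/null; sh st.sh
```

```text
6.1 [0.71  0.006 0.333] rpy [-176.912    0.706   90.098] toolz [-0.054 -0.012 -0.998] tooly [ 0.999  0.001 -0.054] q [  0.725  43.352  70.795 120.539  -0.671  90.664] F [ 3.559 -0.207 22.797] 0.08529265461409768 0.0
6.22 [0.721 0.006 0.323] rpy [-177.415    0.705   90.114] toolz [-0.045 -0.012 -0.999] tooly [ 0.999  0.001 -0.045] q [  0.7    43.954  70.576 119.215  -0.678  90.617] F [-0.485  0.764  0.436] 0.08521328612785377 0.0
```

```bash
python3 -m crank '[2,0,2,0, 2,0,1,0]' >/dev/null; sh st.sh;  python3 -m crank '[0,0,0,0]' >/dev/null; sh st.sh
```

```text
6.47 [0.729 0.005 0.338] rpy [179.868   0.701  90.117] toolz [ 0.002 -0.012 -1.   ] tooly [1.    0.002 0.002] q [  0.613  42.918  70.767 117.724  -0.702  90.495] F [ 0.77   0.826 -0.953] 0.08564515051971532 0.0
6.6 [0.729 0.004 0.337] rpy [179.945   0.705  90.112] toolz [ 0.001 -0.012 -1.   ] tooly [1.    0.002 0.001] q [  0.594  42.99   70.768 117.728  -0.705  90.482] F [-1.153 -0.394  0.539] 0.08549311366484941 0.0
```

```bash
python3 -m crank '[-4,-1,0,2, -5,-1,-2,2, -3.9,-1.1,-4,2, 0,0,-3,0, 0,0,-1.7,0, 0,0,0,0]' >/dev/null; sh st.sh; python3 - <<'E'
from h import *
a=snap("wrist","w1");print(env.camera_params("wrist"))
E
```

```text
7.35 [ 0.642 -0.018  0.248] rpy [-179.819    0.706   94.411] toolz [-0.002 -0.013 -1.   ] tooly [ 0.997  0.077 -0.003] q [-1.36  18.153 24.487 96.443 -0.72  84.231] F [0.092 0.265 0.466] 0.08540165183702433 0.0
{'fx': 297.3186396354542, 'fy': 297.3186396354542, 'cx': 251.48684933271264, 'cy': 190.9371599873692, 'R': array([[ 0.99704211,  0.07683323, -0.00192111],
       [ 0.07394273, -0.9521153 ,  0.296663  ],
       [ 0.02096446, -0.29592756, -0.9549803 ]]), 't': array([-0.63778948, -0.10384547,  0.35150519])}
```

View pics/w1.png

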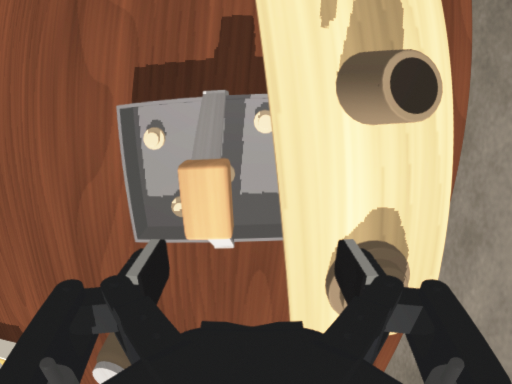

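Wrist view: the block's −x top edge runs from (179,170) to (185,238), and the tote's near wall from (118,106) to (136,241). I'm casting rays through these for the grip's position and yaw.

```bash
cat >> h.py <<'E'
def wray(p,u,v,z):
    R=np.array(p["R"]);t=np.array(p["t"]);a=np.array([u-p["cx"],v-p["cy"]]);r=np.hypot(*a);th=r/p["fx"]
    d=R.T@np.r_[a/r*np.sin(th),np.cos(th)];o=-R.T@t
    return o+d*(z-o[2])/d[2]
E
python3 - <<'E'
from h import *
im=cv2.imread("pics/w1.png");hsv=cv2.cvtColor(im,cv2.COLOR_BGR2HSV);p=env.camera_params("wrist")
print([tuple(hsv[200,x]) for x in range(176,240,3)])
print([tuple(hsv[y,195]) for y in range(154,246,3)])
for n,(u,v,z) in dict(a=(179,170,.148),b=(185,238,.148),nl=(118,106,.045),nr=(136,241,.045)).items(): print(n,wray(p,u,v,z))
print(ray("top",271.5,190.2,.148))
E
```

```text
[(np.uint8(18), np.uint8(77), np.uint8(186)), (np.uint8(17), np.uint8(80), np.uint8(175)), (np.uint8(16), np.uint8(115), np.uint8(233)), (np.uint8(17), np.uint8(111), np.uint8(237)), (np.uint8(17), np.uint8(110), np.uint8(239)), (np.uint8(18), np.uint8(105), np.uint8(243)), (np.uint8(18), np.uint8(105), np.uint8(244)), (np.uint8(18), np.uint8(107), np.uint8(243)), (np.uint8(18), np.uint8(105), np.uint8(244)), (np.uint8(18), np.uint8(105), np.uint8(244)), (np.uint8(19), np.uint8(105), np.uint8(244)), (np.uint8(19), np.uint8(100), np.uint8(247)), (np.uint8(20), np.uint8(100), np.uint8(248)), (np.uint8(19), np.uint8(102), np.uint8(246)), (np.uint8(19), np.uint8(101), np.uint8(246)), (np.uint8(19), np.uint8(105), np.uint8(244)), (np.uint8(18), np.uint8(107), np.uint8(242)), (np.uint8(16), np.uint8(116), np.uint8(228)), (np.uint8(14), np.uint8(126), np.uint8(148)), (np.uint8(15), np.uint8(21), np.uint8(96)), (np.uint8(15), np.uint8(11), np.uint8(93)), (np.uint8(20), np.uint8(16), np.uint8(94))]
[(np.uint8(17), np.uint8(16), np.uint8(144)), (np.uint8(13), np.uint8(16), np.uint8(144)), (np.
[... 823 characters left out ...]
 (np.uint8(18), np.uint8(103), np.uint8(245)), (np.uint8(19), np.uint8(102), np.uint8(245)), (np.uint8(19), np.uint8(101), np.uint8(245)), (np.uint8(19), np.uint8(102), np.uint8(246)), (np.uint8(19), np.uint8(102), np.uint8(246)), (np.uint8(19), np.uint8(103), np.uint8(246)), (np.uint8(19), np.uint8(102), np.uint8(246)), (np.uint8(19), np.uint8(102), np.uint8(246)), (np.uint8(20), np.uint8(96), np.uint8(248)), (np.uint8(8), np.uint8(19), np.uint8(160)), (np.uint8(10), np.uint8(156), np.uint8(118))]
a [ 0.58438356 -0.00074024  0.148     ]
b [ 0.58929221 -0.05806814  0.148     ]
nl [0.48408605 0.04402181 0.045     ]
nr [ 0.50185853 -0.1229778   0.045     ]
[ 0.60055493 -0.02772547  0.148     ]
```

```bash
python3 -m crank '[-2,-0.5,0,1, -1.8,-0.5,0,0.6, 0,0,-3,0, 0,0,-3,0, 0,0,-3,0, 0,0,-1.8,0, 0,0,0,0]' >/dev/null; sh st.sh;
```

```text
8.28 [ 0.604 -0.028  0.14 ] rpy [-179.764    0.7     96.027] toolz [-0.003 -0.013 -1.   ] tooly [ 0.994  0.105 -0.004] q [-2.381 11.837  4.841 83.136 -0.727 81.594] F [0.544 1.188 0.307] 0.08559220141085482 0.0
```

```bash
python3 -m crank '[0,0,0,0, 0,0,0,0, 0,0,0,0, 0,0,0,0, 0,0,0,0]' 0.2 30 >/dev/null; sh st.sh; python3 -m crank '[0,0,0,0, 0,0,0,0]' 0.2 110 >/dev/null; sh st.sh
```

```text
8.9 [ 0.605 -0.028  0.141] rpy [-179.921    0.725   96.024] toolz [-0.    -0.013 -1.   ] tooly [ 0.994  0.105 -0.001] q [-2.383 11.758  4.886 83.1   -0.729 81.594] F [0.962 0.327 5.115] 0.03955708563192605 31.961445808410645
9.15 [ 0.605 -0.028  0.141] rpy [-179.94     0.726   96.022] toolz [ 0.    -0.013 -1.   ] tooly [ 0.994  0.105 -0.001] q [-2.383 11.745  4.898 83.106 -0.727 81.595] F [-0.692  0.774  7.981] 0.03844512222096553 111.85415625572205
```

```bash
python3 -m crank '[0,0,0.1,0, -0.5,-0.05,0,0, -1,-0.1,0,0, -1.5,-0.15,0,0, -2,-0.2,0,0, -2,-0.2,0,0, -2,-0.2,0,0, -2,-0.2,0,0]' >/dev/null; sh st.sh; python3 -m crank '[-2,-0.2,0,0, -2,-0.2,0,0, -1.5,-0.15,0,0, -0.5,-0.05,0,0, 0,0,0,0]' >/dev/null; sh st.sh; python3 - <<'E'
from h import *
a=snap("top","t2");cv2.imwrite("pics/t2c.png",cv2.resize(a[80:320,130:430,::-1],(750,600)))
E
```

```text
10.15 [ 0.493 -0.04   0.141] rpy [-179.885    0.712   96.021] toolz [-0.001 -0.013 -1.   ] tooly [ 0.994  0.105 -0.002] q [ -4.2    -3.287 -11.031  82.243  -0.721  79.78 ] F [4.853 0.324 6.836] 0.038101375087136256 111.80692791938782
10.78 [ 0.433 -0.046  0.141] rpy [-179.763    0.714   96.012] toolz [-0.003 -0.013 -1.   ] tooly [ 0.994  0.105 -0.004] q [ -5.555 -11.408 -18.311  83.186  -0.747  78.435] F [-5.119 -0.128 10.152] 0.038769630628826705 112.38346695899963
```

View pics/t2c.png

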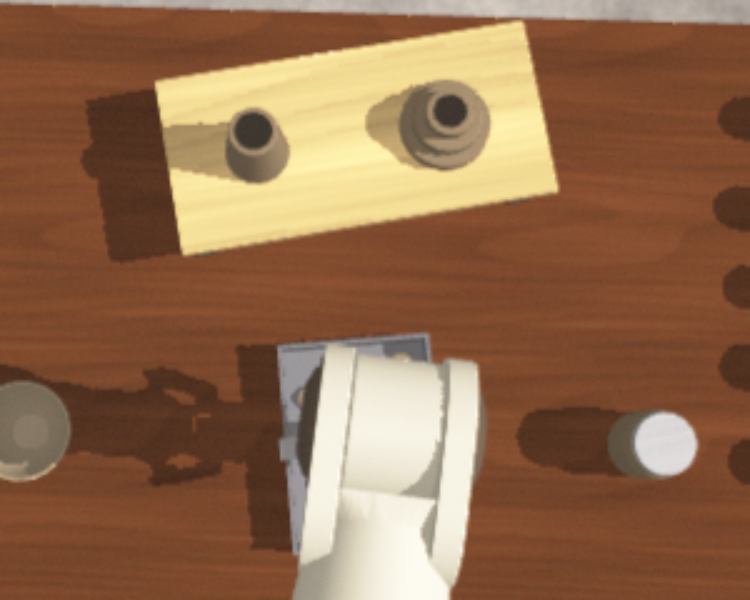

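Top view: the tote's far wall (crop y≈340) is well clear of the shelf edge (y≤255), and nothing else has moved. Next is the lift.

```bash
python3 -m crank '[0,0,1,0, 0,0,2,0, 0,0,3,0, 0,0,4,0, 0,0,4,0, 0,0,4,0, 0,0,4,0, 0,0,4,0]' >/dev/null; sh st.sh; python3 -m crank '[0,0,2,0, 0,-2,1,0, 0,-4,0,-2, 0,-4,0,-2, 0,-4,0,-2, 0,-4,0,-2, 0,-4,0,-2, -1,-4,0,-1]' >/dev/null; sh st.sh
```

```text
11.82 [ 0.434 -0.045  0.401] rpy [-179.643    0.682   96.027] toolz [-0.005 -0.012 -1.   ] tooly [ 0.994  0.105 -0.006] q [ -5.54   -4.189  17.636 112.037  -0.74   78.436] F [ 0.97  -0.469 -4.7  ] 0.038755889299946604 111.7282497882843
12.82 [ 0.424 -0.307  0.429] rpy [-179.617    0.595   84.997] toolz [-0.008 -0.01  -1.   ] tooly [ 0.996 -0.087 -0.007] q [-35.538  10.005  35.972 115.994  -0.707  59.468] F [ 0.757  0.72  -5.016] 0.038663984392163904 111.74773335456848
```

```bash
python3 -m crank '[0,-4,0,0, 0,-4,0,0, 0,-4,0,0, 0,-4,0,0, 1.9,-2.3,0,0, 1.9,-2.3,0,0, 1.9,-2.3,0,0, 0,0,0,0]' >/dev/null; sh st.sh; python3 -m crank '[1.9,-2.3,1,0, 1.9,-2.3,1,0, 1.9,-2.3,1,0, 0,0,0,0]' >/dev/null; sh st.sh
```

```text
13.82 [ 0.461 -0.513  0.401] rpy [178.688   2.12   85.027] toolz [ 0.02  -0.039 -0.999] tooly [ 0.996 -0.086  0.023] q [-47.767  37.739  70.736 120.594  -0.664  47.168] F [ 0.314  0.663 -4.464] 0.038138800213898386 116.00338339805603
14.32 [ 0.485 -0.545  0.385] rpy [176.26    4.403  84.9  ] toolz [ 0.058 -0.082 -0.995] tooly [ 0.994 -0.084  0.065] q [-48.119  39.217  70.688 115.733  -0.659  46.804] F [-0.327 -0.503 -4.915] 0.038305414237451194 116.01245999336243
```

```bash
python3 -m crank '[1.6,-2,3,0, 1.6,-2,3,0, 1.6,-2,3,0, 1.6,-2,3,0, 0,0,0,0]' >/dev/null; sh st.sh; python3 -m crank '[1.6,-2,3,0, 1.6,-2,3,0, 1.6,-2,3,0, 0,0,0,0]' >/dev/null; sh st.sh
```

```text
14.95 [ 0.491 -0.56   0.424] rpy [171.432   8.93   84.408] toolz [ 0.133 -0.167 -0.977] tooly [ 0.986 -0.073  0.147] q [-48.562  36.504  70.734 111.894  -0.617  46.294] F [-1.545  0.49  -5.533] 0.03876058650477646 115.95872282981873
15.45 [ 0.498 -0.574  0.451] rpy [167.769  12.306  83.777] toolz [ 0.188 -0.23  -0.955] tooly [ 0.976 -0.061  0.207] q [-48.857  34.944  70.743 108.524  -0.559  45.957] F [ 0.144  0.009 -5.556] 0.03892528834728732 115.99403858184814
```

```bash
python3 -m crank '[1.6,-2,3,0, 1.6,-2,3,0, 1.6,-2,3,0, 1.6,-2,3,0, 1.6,-2,3,0, 1.6,-2,3,0, 0,0,0,0, 0,0,0,0]' >/dev/null; sh st.sh; python3 - <<'E'
from h import *
a=snap("wrist","w3")
E
```

```text
16.45 [ 0.519 -0.607  0.502] rpy [160.122  18.996  81.787] toolz [ 0.293 -0.352 -0.889] tooly [ 0.947 -0.025  0.322] q [-49.356  32.687  70.693 100.783  -0.39   45.404] F [ 0.061  0.814 -5.167] 0.03854481197978593 116.00219249725342
```

View pics/w3.png

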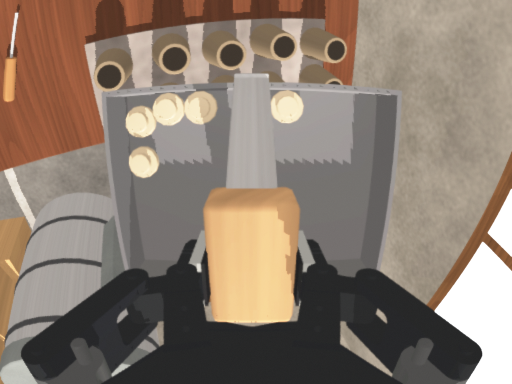

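The wrist view shows the near_left corner at upper left (118,100). Four buttons are near it at (140,121), (168,109), (200,107) and (143,162). One lags at (287,106) on the left wall. I'll back off the limit and rock the tote.

```bash
python3 -m crank '[-2,2.4,0,0, -3,3.4,0,0, -3,3.4,0,0, -2,2.4,0,0, 2,0,0,0, -2,0,0,0, 2,0,0,0, -2,0,0,0]' >/dev/null; python3 -m crank '[2,0,0,0, -2,0,0,0, 2,0,0,0, -2,0,0,0, 0,0,0,0, 0,0,0,0]' >/dev/null; sh st.sh; python3 - <<'E'
from h import *
a=snap("wrist","w4")
h=cv2.cvtColor(a,cv2.COLOR_RGB2HSV);m=cv2.inRange(h,(15,25,190),(35,140,255))[80:200,100:400]
n,l,s,c=cv2.connectedComponentsWithStats(m);print([(tuple(np.round(c[i]+[100,80])),s[i][4]) for i in range(1,n) if s[i][4]>60])
E
```

```text
18.25 [ 0.419 -0.492  0.503] rpy [160.06   19.038  81.75 ] toolz [ 0.294 -0.352 -0.889] tooly [ 0.946 -0.025  0.322] q [-49.394   3.284  32.203  91.623  -0.374  45.388] F [ 0.683 -1.212 -4.99 ] 0.038576017933813066 116.6752302646637
[((np.float64(170.0), np.float64(116.0)), np.int32(3484)), ((np.float64(282.0), np.float64(196.0)), np.int32(193))]
```

View pics/w4.png

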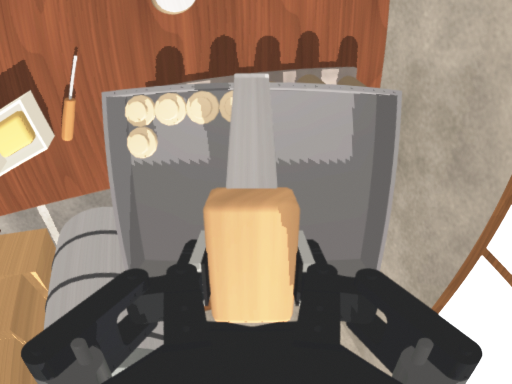

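The lagging button joined, but four now sit in a row along the left wall, (140–235,108). I'll shake sideways to break the row into a tight bunch.

```bash
python3 -m crank '[0,4.5,0,0, 0,-4.5,0,0, 0,4.5,0,0, 0,-4.5,0,0, 0,4.5,0,0, 0,-4.5,0,0, 0,0,0,0, 0,0,0,0]' >/dev/null; sh st.sh; cat > look.py <<'E'
import sys
from h import *
a=snap("wrist",sys.argv[1])
h=cv2.cvtColor(a,cv2.COLOR_RGB2GRAY)[85:210,100:400]
c=cv2.HoughCircles(cv2.resize(h,None,fx=2,fy=2),3,1.5,22,param1=120,param2=.6,minRadius=12,maxRadius=22)
print(None if c is None else np.round(c[0][:,:2]/2+[100,85]).tolist())
cv2.imwrite(f"pics/{sys.argv[1]}c.png",cv2.resize(a[80:210,90:410,::-1],(640,260)))
E
python3 look.py w5
```

```text
19.3 [ 0.419 -0.492  0.502] rpy [160.103  18.999  81.761] toolz [ 0.293 -0.352 -0.889] tooly [ 0.946 -0.025  0.322] q [-49.391   3.316  32.2    91.645  -0.374  45.395] F [ 0.203 -0.076 -5.703] 0.03829465822621119 113.70752334594727
[[129.0, 99.0], [159.0, 114.0], [133.0, 133.0], [150.0, 191.0], [137.0, 163.0], [139.0, 124.0], [140.0, 151.0], [153.0, 180.0], [166.0, 96.0], [153.0, 136.0], [151.0, 151.0], [139.0, 103.0], [148.0, 163.0], [208.0, 165.0], [149.0, 95.0], [289.0, 181.0], [200.0, 129.0], [163.0, 174.0], [151.0, 124.0], [126.0, 197.0], [286.0, 193.0], [128.0, 150.0], [129.0, 116.0], [174.0, 104.0], [195.0, 109.0], [346.0, 163.0], [221.0, 154.0], [124.0, 177.0], [149.0, 108.0], [166.0, 163.0], [118.0, 158.0], [218.0, 132.0], [141.0, 182.0], [115.0, 141.0], [358.0, 92.0], [222.0, 176.0], [169.0, 119.0], [367.0, 160.0], [373.0, 103.0], [181.0, 95.0], [113.0, 113.0], [217.0, 118.0], [139.0, 91.0], [329.0, 182.0], [300.0, 181.0], [112.0, 128.0], [116.0, 169.0], [209.0, 182.0], [163.0, 151.0], [192.0, 91.0], [318.0, 181.0], [206.0, 145.0], [101.0, 178.0], [163.0, 192.0], [298.0, 16
[... 337 characters left out ...]
, [354.0, 115.0], [147.0, 209.0], [184.0, 124.0], [371.0, 124.0], [102.0, 163.0], [177.0, 134.0], [383.0, 165.0], [238.0, 115.0], [217.0, 143.0], [235.0, 128.0], [268.0, 180.0], [290.0, 208.0], [387.0, 147.0], [307.0, 190.0], [376.0, 89.0], [310.0, 166.0], [235.0, 148.0], [223.0, 94.0], [107.0, 204.0], [398.0, 193.0], [163.0, 129.0], [310.0, 203.0], [108.0, 102.0], [109.0, 88.0], [219.0, 106.0], [116.0, 185.0], [239.0, 103.0], [181.0, 113.0], [377.0, 204.0], [398.0, 177.0], [133.0, 208.0], [388.0, 136.0], [171.0, 86.0], [394.0, 206.0], [362.0, 172.0], [108.0, 151.0], [226.0, 193.0], [352.0, 127.0], [177.0, 170.0], [124.0, 86.0], [235.0, 184.0], [271.0, 167.0], [400.0, 164.0], [276.0, 188.0]]
```

View pics/w5c.png

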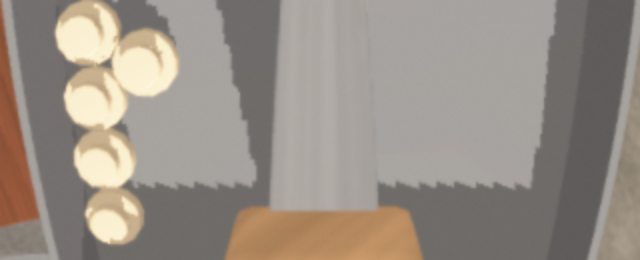

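The crop shows four buttons in a row along the near wall, (88,30) to (113,215), and one beside them at (145,62). I'll write a numeric check in the tote's frame and rock in x.

```bash
cat > look.py <<'E'
import sys
from h import *
from scipy.spatial.transform import Rotation as Ro
o=env.get_obs();p=env.camera_params("wrist");a=snap("wrist",sys.argv[1])
T=Ro.from_euler('xyz',o["ee_rot"],degrees=True).as_matrix();up=-T[:,2];x=T[:,1];y=np.cross(up,x);g=np.array(o["position"])+.006*T[:,2]
O=g-.135*up
R=np.array(p["R"]);c=-R.T@np.array(p["t"])
def tote(u,v,h):
    q=np.array([u-p["cx"],v-p["cy"]]);r=np.hypot(*q);th=r/p["fx"];d=R.T@np.r_[q/r*np.sin(th),np.cos(th)]
    P=c+d*((O+h*up-c)@up)/(d@up);return (P-O)@x*1e3,(P-O)@y*1e3
h=cv2.cvtColor(a,cv2.COLOR_RGB2HSV);m=cv2.inRange(h,(12,32,120),(35,160,255));m[:88]=0;m[212:]=0;m[:,:112]=0;m[:,395:]=0;m[185:,190:320]=0
d=cv2.distanceTransform(m,2,5);d=cv2.GaussianBlur(d,(0,0),1.5);pk=(d==cv2.dilate(d,np.ones((15,15))))&(d>6)
for v,u in np.argwhere(pk): X=tote(u,v,.011);print((int(u),int(v)),np.round(X),"corner dist",round(np.hypot(X[0]+111,X[1]-81)))
E
python3 look.py w6; python3 -m crank '[3,0,0,0, -3,0,0,0, 3,0,0,0, -3,0,0,0, 0,0,0,0, 0,0,0,0]' >/dev/null; python3 look.py w7
```

```text
(129, 98) [-106.   82.] corner dist 5
(139, 98) [-97.  81.] corner dist 14
(162, 108) [-76.  71.] corner dist 36
(138, 129) [-99.  54.] corner dist 29
(142, 159) [-97.  28.] corner dist 55
(147, 188) [-95.   1.] corner dist 82
(156, 95) [-81.  83.] corner dist 30
(170, 95) [-69.  82.] corner dist 42
(136, 112) [-100.   69.] corner dist 16
(140, 144) [-98.  41.] corner dist 42
(144, 172) [-96.  16.] corner dist 67
```

```bash
python3 -c "
import cv2;a=cv2.imread('pics/w7.png');cv2.imwrite('pics/w7c.png',cv2.resize(a[80:210,100:300],(600,390)))"
```

```text
(no output)
```

View pics/w7c.png

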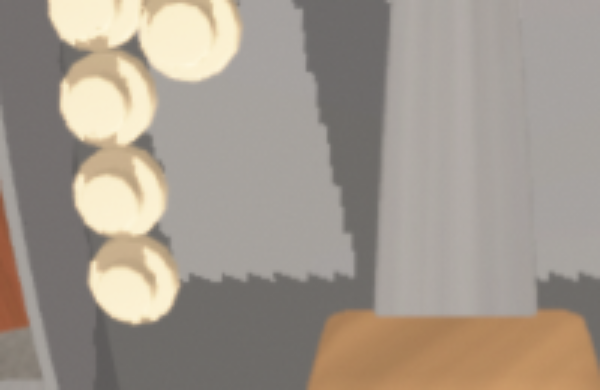

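Buttons are at (132,82), (163,90), (136,113), (140,144) and (144,173). The whole set sits about 16 px higher than before, which suggests the tote pivoted a little in the pads. I'll check this against the wall edges.

```bash
python3 - <<'E'
import cv2,numpy as np
for n in("w3","w4","w5","w7"):
    g=cv2.cvtColor(cv2.imread(f"pics/{n}.png"),6).astype(int)
    print(n,g[40:130:2,380].tolist(), "block",[y for y in range(150,215) if abs(g[y+1,250]-g[y-1,250])>25])
E
sh st.sh
```

```text
w3 [166, 164, 158, 160, 158, 159, 159, 156, 155, 162, 158, 159, 158, 162, 159, 157, 158, 163, 165, 159, 160, 155, 152, 149, 153, 156, 157, 124, 99, 97, 97, 97, 97, 97, 97, 96, 97, 97, 97, 97, 97, 97, 96, 97, 97] block [188]
w4 [108, 107, 108, 107, 106, 107, 105, 105, 104, 105, 104, 105, 103, 102, 102, 101, 104, 110, 112, 117, 119, 125, 136, 138, 155, 160, 162, 128, 102, 99, 100, 99, 99, 99, 99, 100, 100, 99, 99, 100, 100, 100, 100, 99, 100] block [188]
w5 [102, 101, 101, 101, 100, 100, 100, 98, 99, 98, 109, 162, 163, 150, 108, 108, 108, 108, 107, 107, 108, 109, 108, 106, 108, 108, 109, 107, 109, 108, 108, 108, 106, 107, 102, 101, 99, 96, 95, 93, 93, 92, 92, 93, 94] block [185]
w7 [100, 99, 100, 99, 98, 98, 99, 98, 98, 97, 106, 160, 162, 149, 108, 108, 108, 108, 107, 107, 108, 107, 108, 107, 108, 108, 107, 108, 107, 108, 108, 107, 106, 106, 103, 101, 99, 95, 93, 94, 93, 92, 93, 93, 93] block [185]
20.2 [ 0.419 -0.491  0.503] rpy [160.039  19.05   81.771] toolz [ 0.294 -0.352 -0.888] tooly [ 0.946 -0.024  0.323] q [-49.36    3.262  32.205  91.624  -0.373  45.395] F [-0.398 -0.4   -4.273] 0.03865423066398919 116.88956379890442
```

```bash
cat > geo.py <<'E'
from h import *
from scipy.spatial.transform import Rotation as Ro
o=env.get_obs();p=env.camera_params("wrist");R=np.array(p["R"]);t=np.array(p["t"])
T=Ro.from_euler('xyz',o["ee_rot"],degrees=True).as_matrix();g=np.array(o["position"])+.006*T[:,2]
B=np.column_stack([T[:,1],np.cross(-T[:,2],T[:,1]),-T[:,2]])
def fr(al): return B@Ro.from_euler('x',al,degrees=True).as_matrix()
def px(X,al):
    c=R@(g+fr(al)@(np.array(X)/1e3-[0,0,.135]))+t;th=np.arctan2(np.hypot(c[0],c[1]),c[2]);k=p["fx"]*th/np.hypot(c[0],c[1]);return np.array([p["cx"]+k*c[0],p["cy"]+k*c[1]])
def tote(u,v,h,al):
    q=np.array([u-p["cx"],v-p["cy"]]);r=np.hypot(*q);th=r/p["fx"];d=R.T@np.r_[q/r*np.sin(th),np.cos(th)];M=fr(al);c=-R.T@t
    P=c+d*((g+M[:,2]*(h/1e3-.135)-c)@M[:,2])/(d@M[:,2]);return M.T@(P-g)*1e3+[0,0,135]
E
python3 - <<'E'
from geo import *
for al in range(-4,24,3):
    M=fr(al);s=-M[2,:2]  # downhill comps
    print(al,px((100,85,45),al).round(),px((-115,85,45),al).round(),"tilt",np.degrees(np.arccos(M[2,2])).round(1),"drop along -x",np.degrees(np.arcsin(M[2,0])).round(1),"+y",np.degrees(np.arcsin(-M[2,1])).round(1))
E
```

```text
-4 [381. 102.] [106. 103.] tilt 30.3 drop along -x 18.8 +y 22.8
-1 [384.  95.] [103.  97.] tilt 28.0 drop along -x 18.8 +y 20.0
2 [387.  89.] [100.  91.] tilt 25.9 drop along -x 18.8 +y 17.2
5 [389.  83.] [97. 85.] tilt 24.0 drop along -x 18.8 +y 14.3
8 [392.  77.] [94. 79.] tilt 22.3 drop along -x 18.8 +y 11.5
11 [396.  71.] [90. 74.] tilt 20.9 drop along -x 18.8 +y 8.7
14 [399.  65.] [86. 68.] tilt 19.8 drop along -x 18.8 +y 5.8
17 [403.  60.] [82. 63.] tilt 19.1 drop along -x 18.8 +y 3.0
20 [407.  54.] [78. 57.] tilt 18.8 drop along -x 18.8 +y 0.2
23 [411.  49.] [74. 52.] tilt 19.0 drop along -x 18.8 +y -2.7
```

```bash
python3 - <<'E'
from geo import *
for u,v in((132,82),(163,90),(136,113),(140,144),(144,173)): print(tote(u,v,13,15).round())
E
python3 -m crank '[0,0,0,8, 0,0,0,8, 0,0,0,9, 0,0,0,9, 0,0,0,8, 0,0,0,0]' >/dev/null; sh st.sh;  python3 -m crank '[1,-1.2,0,0, 2,-2.4,0,0, 2,-2.4,0,0, 2,-2.4,0,0, 1.6,-2,2,0, 1.6,-2,3,0, 1.6,-2,3,0, 0,0,0,0]' >/dev/null; sh st.sh
```

```text
[-94.  64.  13.]
[-68.  56.  13.]
[-94.  38.  13.]
[-94.  11.  13.]
[-95. -17.  13.]
20.95 [ 0.42  -0.493  0.501] rpy [160.113  18.937 123.68 ] toolz [ 0.452 -0.065 -0.889] tooly [0.721 0.613 0.322] q [-57.608  12.759  43.96  102.711  20.301  -1.299] F [ 0.418 -0.214 -5.435] 0.038670538366045365 116.87798023223877
21.95 [ 0.509 -0.583  0.519] rpy [158.837  24.283 121.765] toolz [ 0.509 -0.136 -0.85 ] tooly [0.715 0.617 0.329] q [-55.485  31.87   70.761 103.67   20.011   2.667] F [-0.286  0.5   -5.291] 0.038328666281550954 116.93503260612488
```

```bash
cat > sl.py <<'E'
import sys
from geo import *
M=fr(float(sys.argv[1]));print("down -x",np.degrees(np.arcsin(M[2,0])).round(1),"+y",np.degrees(np.arcsin(-M[2,1])).round(1),"tilt",np.degrees(np.arccos(M[2,2])).round(1),o["position"],o["q"],"t",o["time"])
E
python3 sl.py 15
python3 -m crank '[1.2,-1.7,3.5,0, 1.2,-1.7,3.5,0, 1.2,-1.7,3.5,0, 1.2,-1.7,3.5,0, 1.2,-1.7,3.5,0, 1.2,-1.7,3.5,0, 0,0,0,0, 0,0,0,0]' >/dev/null; python3 sl.py 15
```

```text
down -x 19.2 +y 10.2 tilt 21.9 [ 0.50877709 -0.58284279  0.51903715] [-55.48521374  31.86988942  70.7613655  103.67041577  20.01106145
   2.66740605] t 21.95
down -x 20.4 +y 19.8 tilt 29.1 [ 0.52949326 -0.5933353   0.59187217] [-54.69926533  28.45097525  70.68483677  95.89276071  20.07990729
   7.23502446] t 22.95
```

```bash
cat > chk.py <<'E'
import sys
from geo import *
from scipy.optimize import brentq
a=snap("wrist",sys.argv[1]);hs=cv2.cvtColor(a,cv2.COLOR_RGB2HSV);gr=cv2.cvtColor(a,cv2.COLOR_RGB2GRAY).astype(int)
print("profile",gr[30:125:2,375].tolist(),"block",[y for y in range(160,205) if abs(gr[y+1,250]-gr[y-1,250])>25])
m=cv2.inRange(hs,(12,32,120),(35,160,255))
al=float(sys.argv[2])
pol=np.array([px(X,al) for X in((-111,81,14),(111,81,14),(111,-20,14),(-111,-20,14))])
k=np.zeros_like(m);cv2.fillPoly(k,[pol.round().astype(int)],255);k[188:,195:310]=0;m&=cv2.dilate(k,np.ones((5,5)))
d=cv2.GaussianBlur(cv2.distanceTransform(m,2,5),(0,0),1.5);pk=(d==cv2.dilate(d,np.ones((13,13))))&(d>6)
for v,u in np.argwhere(pk):
    X=tote(u,v,12,al);print((int(u),int(v)),X[:2].round(),"corner",round(np.hypot(X[0]+111,X[1]-81)))
E
python3 -m crank '[-1,1.3,0,0, -2,2.6,-1,0, -2,2.6,-1,0, -1,1.3,0,0, 0,0,0,0]' >/dev/null; python3 chk.py w8 15;python3 sl.py 15
```

```text
profile [68, 71, 69, 69, 69, 68, 67, 66, 67, 67, 66, 71, 69, 70, 62, 61, 69, 68, 69, 69, 68, 70, 69, 70, 69, 68, 69, 69, 69, 69, 68, 69, 70, 69, 69, 68, 68, 68, 68, 69, 68, 69, 69, 69, 68, 69, 69, 70] block []
(159, 80) [-72.  64.] corner 43
down -x 20.4 +y 19.9 tilt 29.2 [ 0.46991135 -0.51590446  0.57333525] [-55.10525847   5.89212557  38.24824915  86.03009003  20.32027896
   6.88978683] t 23.625
```

```bash
sed -i 's/(12,32,120),(35,160,255)/(8,28,55),(38,200,255)/; s/print("profile.*/w=cv2.Sobel(gr.astype(np.float32)[:,360:390].mean(1),5,0,1).ravel();print("wall rows",[(i,int(w[i])) for i in range(35,125) if abs(w[i])>6])/' chk.py
python3 chk.py w9 15; python3 -c "
import cv2;h=cv2.cvtColor(cv2.imread('pics/w9.png'),40)
for v in (70,85,100,113,130,144,160,173): print(v,[h[v,u].tolist() for u in (125,132,140,150,163,180)])"
```

```text
wall rows [(48, 6), (53, 6), (54, 6), (56, -21), (57, -41), (58, -27), (60, 24), (61, 36), (62, 17), (66, -6), (67, -12), (68, -6)]
(163, 78) [-69.  65.] corner 45
(132, 80) [-94.  66.] corner 22
(136, 112) [-95.  39.] corner 45
(140, 143) [-95.  12.] corner 71
(143, 168) [-97. -12.] corner 94
70 [[16, 87, 91], [16, 91, 87], [17, 87, 91], [18, 86, 142], [17, 85, 141], [16, 71, 68]]
85 [[16, 88, 93], [17, 86, 143], [17, 87, 141], [17, 86, 142], [17, 87, 144], [12, 17, 73]]
100 [[16, 53, 62], [17, 85, 90], [17, 87, 91], [10, 17, 45], [18, 18, 72], [10, 11, 72]]
113 [[16, 88, 90], [17, 86, 142], [17, 86, 119], [17, 87, 85], [15, 14, 72], [18, 18, 71]]
130 [[15, 12, 43], [17, 82, 81], [17, 85, 90], [20, 17, 46], [15, 14, 72], [12, 18, 72]]
144 [[17, 86, 86], [16, 89, 95], [17, 86, 143], [17, 86, 143], [15, 14, 72], [18, 18, 72]]
160 [[15, 13, 38], [10, 17, 45], [18, 87, 88], [17, 87, 82], [12, 17, 73], [18, 18, 72]]
173 [[15, 13, 39], [16, 87, 91], [17, 86, 142], [18, 87, 79], [10, 16, 48], [10, 15, 51]]
```

```bash
python3 -m crank '[3,2.6,0,0, -3,-2.6,0,0, 3,2.6,0,0, -3,-2.6,0,0, 0,0,0,0, 0,0,0,0]' >/dev/null; python3 chk.py w10 15;python3 sl.py 15
```

```text
wall rows [(53, 6), (54, 6), (56, -20), (57, -43), (58, -28), (60, 24), (61, 36), (62, 18), (67, -11), (68, -8)]
(170, 78) [-63.  65.] corner 51
(132, 80) [-94.  66.] corner 22
(153, 104) [-79.  45.] corner 48
(138, 131) [-95.  23.] corner 60
(143, 161) [-95.  -5.] corner 88
down -x 20.4 +y 19.8 tilt 29.1 [ 0.47061618 -0.51662521  0.57230907] [-55.09149426   6.02214608  38.29152761  86.01629129  20.32011665
   6.91771226] t 24.475
```

```bash
python3 -m crank '[3,2.6,0,0, -3,-2.6,0,0, 3,2.6,0,0, -3,-2.6,0,0, 3,2.6,0,0, -3,-2.6,0,0, 0,0,0,0, 0,0,0,0]' >/dev/null; python3 chk.py w11 15;python3 sl.py 15
```

```text
wall rows [(53, 6), (54, 6), (56, -20), (57, -41), (58, -27), (60, 24), (61, 35), (62, 18), (67, -11), (68, -7)]
(198, 77) [-41.  65.] corner 72
(164, 78) [-68.  65.] corner 46
(132, 80) [-94.  66.] corner 22
(145, 110) [-86.  40.] corner 47
(139, 140) [-96.  15.] corner 68
down -x 20.4 +y 19.8 tilt 29.1 [ 0.47043092 -0.51592974  0.57293302] [-55.07123028   5.93251887  38.25058936  86.01536469  20.32040242
   6.92416091] t 25.525
```

```bash
python3 -m crank '[0,0,0,0, 0,0,0,0, 0,0,0,0, 0,0,0,0]' >/dev/null; python3 chk.py w12 15; python3 - <<'E'
from h import *
b=snap("top","t9");s=snap("wrist","w13");cv2.imwrite("pics/fin.png",cv2.resize(np.hstack([b,s])[:,:,::-1],(800,300)))
E
```

```text
wall rows [(53, 6), (56, -19), (57, -42), (58, -27), (60, 22), (61, 35), (62, 19), (67, -12), (68, -8)]
(198, 77) [-41.  65.] corner 72
(164, 78) [-68.  65.] corner 46
(132, 80) [-94.  66.] corner 22
(145, 110) [-86.  40.] corner 47
(139, 140) [-96.  15.] corner 68
```

View pics/fin.png

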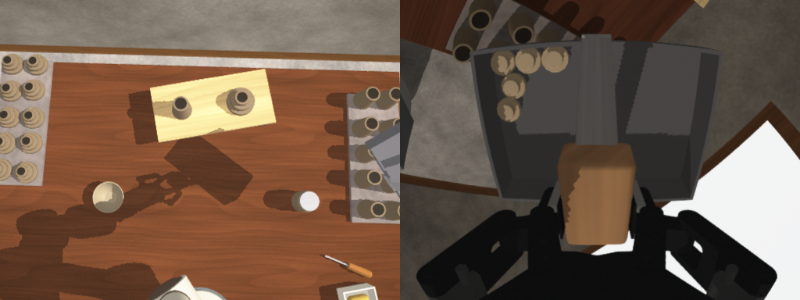

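The final view shows all five buttons in an L at the near-left corner of the tote (wrist half, 500–555, 60–110). The bowl, jar and clay pieces are where they were.

```bash
python3 -c "
from workcell import env;print(env.sign_off())"
```

```text
the job is handed in; nothing more can be done
None
```

I've handed the job in: the tote is held still by its grip, tilted about 29°, high above the bench, with all five buttons at the near-left corner (bowl side), the farthest about 72 mm from it; the bowl, jar and clay pieces look unmoved.

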